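# Pack a tub of fittings and fetch its lid from the back of the lid rail

### The job

Pack the white tub: put all the orange fittings that stand on the bench into it, and close it with its big red lid, seated squarely and fully down. The red lid hangs rearmost on the stock rail, so first take the smaller lids in front of it off over the yellow end stop, one at a time, and leave them hanging on the empty rail next to it. Do not drop any lid, and leave the other things on the bench where they are.

Things in the scene. Friction and masses are not known exactly. Their poses are not given: they have to be found in the camera images.
- rack: fixed lid rack: base plate (70 mm wide, 12 high), a grey post 24 mm square and 247 tall at each end, and two steel bars in one line along its y axis, each held by one post, the free ends facing each other. Bars 14 mm wide (x), 10 high, top at z = 200 mm. Origin on the bench below the line of the bars, 10 mm in +y from stock_end; z up
- stock_end (a point): free end of the stock rail, middle of the bar's top edge. From here the bar runs 320 mm to its post, along rack +y. A yellow end stop, 6 mm long, rises 12 mm above the bar at this end
- spare_end (a point): free end of the empty spare rail, middle of the bar's top edge, 80 mm from stock_end along rack -y. From here the bar runs 215 mm to its post, along rack -y. Same yellow end stop, 6 mm long and 12 mm high
- tub: white open tub with a red stripe, fixed in a low wooden bench cradle; outside 156 (x) x 112 (y) x 78 (z) mm, walls and floor 6 mm, inside 144 x 100 x 72 mm deep; cradle 173 x 130 mm and 16 mm high; origin at the centre of its underside
- tub_mouth (a point): centre of the tub's rim plane, 78 mm above the tub's origin; same axes as the tub
- red_lid: the tub's red lid, at the start rearmost (by the post) on the stock rail. Plate 156 (x) x 112 (y) x 8 mm; origin at the centre of the plate's underside, which rests on the tub's rim when closed; below it a plug 138 x 94 x 8 mm that enters the mouth with 3 mm play each side. 220 g. Fits either way round. Stirrup and tab as on the small lids
- red_lid_tab (a point): top of the lid's upright grip tab, 94 mm above the lid's origin; the tab is 18 mm (x) x 26 mm (y), 34 mm tall, standing on the stirrup's crosspiece; pinch it from above across x
- lid_blue: small blue lid hanging on the stock rail, may be absent. Plate 90 (x) x 56 (y) x 8 mm, origin at the centre of its underside, 8 mm deep plug below. On it a closed grey stirrup goes round the rail: opening 34 mm wide (x), 44 high, 24 long (y); its crosspiece, z = 52 to 60 mm, hangs on the bar. 120 g
- lid_green: small green lid hanging on the stock rail, may be absent. Plate 90 (x) x 56 (y) x 8 mm, origin at the centre of its underside, 8 mm deep plug below. On it a closed grey stirrup goes round the rail: opening 34 mm wide (x), 44 high, 24 long (y); its crosspiece, z = 52 to 60 mm, hangs on the bar. 120 g
- lid_white: small white lid hanging on the stock rail, may be absent. Plate 90 (x) x 56 (y) x 8 mm, origin at the centre of its underside, 8 mm deep plug below. On it a closed grey stirrup goes round the rail: opening 34 mm wide (x), 44 high, 24 long (y); its crosspiece, z = 52 to 60 mm, hangs on the bar. 120 g
- lid_blue_tab (a point): top of the lid's upright grip tab, 94 mm above the lid's origin; the tab is 18 mm (x) x 26 mm (y), 34 mm tall, standing on the stirrup's crosspiece; pinch it from above across x
- lid_green_tab (a point): top of the lid's upright grip tab, 94 mm above the lid's origin; the tab is 18 mm (x) x 26 mm (y), 34 mm tall, standing on the stirrup's crosspiece; pinch it from above across x
- lid_white_tab (a point): top of the lid's upright grip tab, 94 mm above the lid's origin; the tab is 18 mm (x) x 26 mm (y), 34 mm tall, standing on the stirrup's crosspiece; pinch it from above across x
- fitting1: an orange plastic conduit fitting: a block 60 (x) x 40 (y) x 30 (z) mm with one upright round spout, 24 mm diameter and 28 mm tall, on the middle of its top (58 mm tall in all), 50 g; origin at the centre of its underside. Stands on the bench at the start, may be absent
- fitting2: an orange plastic conduit fitting: a block 60 (x) x 40 (y) x 30 (z) mm with one upright round spout, 24 mm diameter and 28 mm tall, on the middle of its top (58 mm tall in all), 50 g; origin at the centre of its underside. Stands on the bench at the start, may be absent
- fitting3: an orange plastic conduit fitting: a block 60 (x) x 40 (y) x 30 (z) mm with one upright round spout, 24 mm diameter and 28 mm tall, on the middle of its top (58 mm tall in all), 50 g; origin at the centre of its underside. Stands on the bench at the start, may be absent
- fitting4: an orange plastic conduit fitting: a block 60 (x) x 40 (y) x 30 (z) mm with one upright round spout, 24 mm diameter and 28 mm tall, on the middle of its top (58 mm tall in all), 50 g; origin at the centre of its underside. Stands on the bench at the start, may be absent
- spray_can: bystander: green-labelled can, 58 mm diameter, 150 mm tall; origin under its centre
- tape_roll: bystander: yellow ring lying flat, 92 mm diameter, 30 mm tall; origin under its centre
- screwdriver: bystander: screwdriver with blue handle lying along y in front of the rack; origin under its middle
- paint_can: bystander: can, 90 mm diameter, 110 mm tall; origin under its centre
- carton: bystander: cardboard box 80 x 130 x 90 mm; origin under its centre
- glue_jar: bystander: jar, 68 mm diameter, 90 mm tall; origin under its centre
There are look-alikes about, which are no part of the job. What is shaped like the fitting1 but pink or purple is not meant. Leave any purple look-alike of the fitting4 alone.

How it is judged:
By the outcome, as a careful person would: the job done as asked, in the order asked, and still so for the second after the job is handed in, with the robot touching nothing.
Of lid_blue, lid_green, lid_white only 2 to 3 are there at a start; the rules pass over those that are not, and their reading is None.
Of fitting1, fitting2, fitting3, fitting4 only 3 to 4 are there at a start; the rules pass over those that are not, and their reading is None.
At some moment in a run one of fitting1, fitting2, fitting3, fitting4 may be knocked a few centimetres aside while the robot is not near it.
It also fails if it takes over 210 s, if anything falls off the work surface, if the arm or the gripper's body presses on something with over 40 N, if the wrist force passes 120 N, or if a joint passes its speed limit or range.

### The arm

A 6-joint arm with a two-finger parallel gripper is mounted at the origin on the work surface. World frame = base frame: x ahead of the robot, y to its left, z up, the work surface at z = 0. Lengths are in m, angles in degrees, forces in N, time in s.
With the tool pointing down it reaches from about 0.35 to 0.775 m from the base axis. Payload 5.5 kg.
Tool frame: the origin (TCP) lies on the mounting face of the last link; the fingertips stand 173 mm ahead of it and the grasp point (between the pads) lies 155 mm ahead of it; z points along the fingers, y is the direction in which the jaws open and shut (so a half turn about z gives the same grasp; the last joint's range is limited). The gripper opens to 85 mm and grips with 20 to 120 N. Pads are 22 mm wide; open, the fingers measure 114 mm over their backs; the gripper's body (76 mm by 85 mm) begins 54 mm behind the grasp point. The pads swing forward as they close: fully open they stand 13 mm farther back than shut.
Start: joints at [-74.404, 17.945, 2.641, 74.691, 0, 82.002], TCP at [0.23, -0.527, 0.405] pointing down, gripper open.
Joint ranges: [-158.12, 158.12], [-49.38, 96.58], [-58.88, 72.47], [-126.05, 133.96], [-84.25, 85.87], [-180, 180]. Speed limits (degrees/s): [147.25, 147.25, 180, 180, 180, 180].

### API

Orientations are given as [roll, pitch, yaw] about the fixed x, y, z axes, in that order (R = Rz(yaw) Ry(pitch) Rx(roll)).
In Python, from workcell import manip, readout, read_camera, calibration, spotter gives the robot as it stands. Calls block until the motion is done:
- manip.move_to(position, orientation): joint-space move of the TCP to a pose.
- manip.move_l(position, v=0.15, frame=None): straight line of the TCP; frame=None keeps the orientation; v is the mean speed in m/s.
- manip.move_j(angles): joint-space move.
- manip.set_gripper(opening): finger opening in m; the grip force is fixed at half the most; returns when the fingers have stopped.
- manip.pause(seconds).
- manip.solve_ik(position, orientation): joint angles nearest the present ones, or None.
- readout.read_state(): the state.
- read_camera(name): name is "scene" or "top" or "wrist"; returns the picture (400x640x3 uint8, red, green, blue); there is no depth.
- calibration(name): a dict with "vertical_fov" (degrees; the focal length in pixels is half the picture's height over the tangent of half this angle, whatever the lens; pixels are square), "cx", "cy" (the principal point, pixels), "world_from_camera" (4x4, takes a point from camera to world coordinates). Camera axes: x right, y up, looking along -z (the intrinsics and any distortion apply to the point x, -y, -z); pixel columns grow to the right and rows downward; lengths in m; the calibration is good to about 2 mm. A picture is of the moment at which its call begins: read the wrist's pose just before it. calibration takes no time and is no camera call; for the wrist camera it gives the pose at the moment of the call.
A pose or a line that the arm cannot do raises manip.MotionError and nothing moves.
- manip.finish_job(): hands the job in, once; it reports no verdict.
Trained networks look in the newest picture that a camera, given by its name, has taken for a name from the list of things; names that differ only in an ending like _2 or _b are one class to them, and where a whole thing is asked for, a point or a joint stands for the part that bears it (a point fixed in the world has none). Each returns a list of dicts, best first, with "p" (0 to 1); they miss things now and then, are a little off and sometimes report something else, mostly with a low value. They report only what shows in the picture. A call takes as long as a camera call. They do not tell look-alikes from the thing itself.
- spotter.search_frame(camera, name): "at" ([x, y, z] in m, in world coordinates, good to about 4 mm: the middle of the surface that is visible of it).
- spotter.regions_of(camera, name): "mask" (400x640 bool, what is visible of it).
- spotter.place_of(camera, name): "at" ([x, y, z] in m, in world coordinates, good to about 4 mm: a listed point, or the origin of a listed thing).
The state is a dict: "time": time; "qpos": joint angles; "qd": joint speeds; "joint_torque": joint torques, N m; "eef_pos": TCP position; "tool_rot": TCP orientation; "ft_force": force on the tool from outside, world axes, zero at the start; "ft_torque": the same for the moment, N m; "width": finger opening in m.
Only numpy, scipy, OpenCV 4.12 (cv2) and the standard library are available. Lean on these libraries where they do the work, as an engineer would, in place of code of your own. Each camera call takes 0.05 s, during which the arm holds its last target.

## Working session

There is one attempt and no reset: what is moved stays moved. The work goes in short steps, each a Python script; the robot and the scene stay as the last script left them, time stands still between calls to the robot, and variables do not carry over. Pictures are saved under pics/ and viewed, and the job is handed in when it is done.

```bash
ls; mkdir -p pics
python3 - <<'E'
from workcell import manip, readout, read_camera, calibration, spotter
import cv2,numpy as np
s=readout.read_state(); print(s['time'],s['eef_pos'],s['tool_rot'],s['width'])
for c in ["scene","top","wrist"]:
    im=read_camera(c); cv2.imwrite(f"pics/{c}0.png",im[:,:,::-1]); 
    k=calibration(c); print(c,{a:(np.round(b,3).tolist()) for a,b in k.items() })
E
```

```text
pics
0.0 [ 0.23007082 -0.52673953  0.40382301] [-1.79897018e+02 -1.41500887e-02  2.35928329e+01] 0.08512152499863361
scene {'vertical_fov': 52.234, 'cx': 318.34, 'cy': 193.011, 'world_from_camera': [[0.178, -0.72, 0.671, 1.236], [0.984, 0.138, -0.112, -0.098], [-0.012, 0.68, 0.733, 0.998], [0.0, 0.0, 0.0, 1.0]]}
top {'vertical_fov': 55.947, 'cx': 319.414, 'cy': 196.438, 'world_from_camera': [[-0.008, 0.996, -0.085, 0.402], [-1.0, -0.007, 0.022, 0.024], [0.021, 0.085, 0.996, 1.17], [0.0, 0.0, 0.0, 1.0]]}
wrist {'vertical_fov': 64.955, 'cx': 315.962, 'cy': 201.203, 'world_from_camera': [[0.4, 0.885, 0.238, 0.29], [-0.917, 0.387, 0.102, -0.501], [-0.002, -0.259, 0.966, 0.373], [0.0, 0.0, 0.0, 1.0]]}
```

View pics/scene0.png

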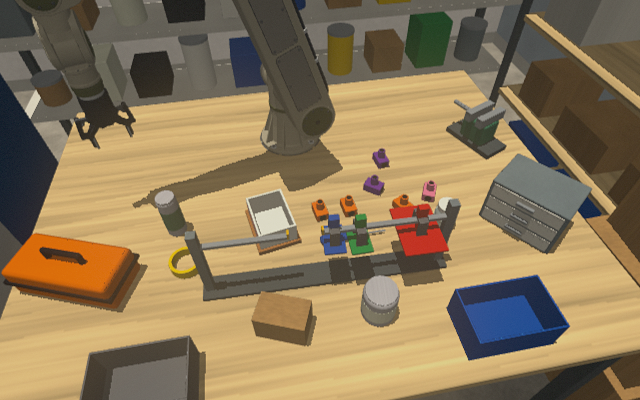

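View pics/top0.png

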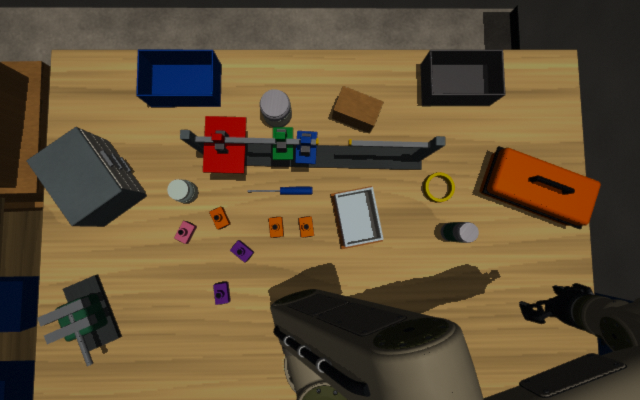

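View pics/wrist0.png

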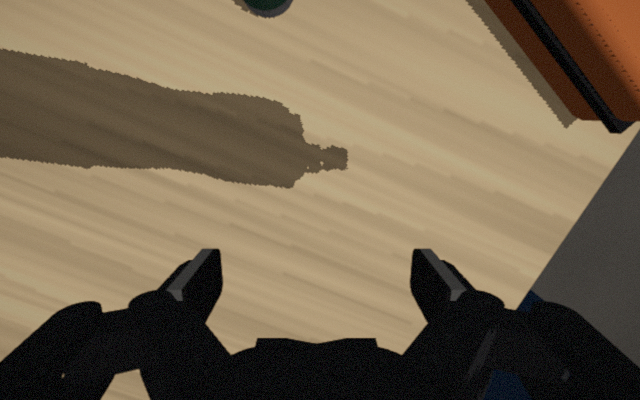

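The scene shows three orange fittings: top-view pixels (219,217), (276,227) and (306,226). The look-alikes are pink at (185,232) and purple at (241,251) and (221,292). Two small lids hang on the rail, blue at (305,146) in front and green at (283,143). The red lid is rearmost at (224,143). Next I'll measure all of these.

```bash
cat > h.py <<'E'
from workcell import manip, readout, read_camera, calibration, spotter
import cv2,numpy as np
def proj(c,p,k=None):
    k=k or calibration(c); f=200/np.tan(np.radians(k['vertical_fov']/2))
    T=np.linalg.inv(np.array(k['world_from_camera'])); q=T[:3,:3]@np.array(p)+T[:3,3]
    return np.array([k['cx']+f*q[0]/-q[2], k['cy']+f*(-q[1])/-q[2]])
def unproj(c,uv,z,k=None):
    k=k or calibration(c); f=200/np.tan(np.radians(k['vertical_fov']/2)); M=np.array(k['world_from_camera'])
    d=M[:3,:3]@np.array([(uv[0]-k['cx'])/f,-(uv[1]-k['cy'])/f,-1]); o=M[:3,3]
    return o+d*(z-o[2])/d[2]
def save(c,n,im=None):
    im=read_camera(c) if im is None else im
    cv2.imwrite(f"pics/{n}.png",im[:,:,::-1]); return im
E
python3 - <<'E'
from h import *
for c in ["top","scene"]:
    read_camera(c)
    for n in ["rack","stock_end","spare_end","tub","tub_mouth","red_lid_tab","lid_blue_tab","lid_green_tab","lid_white_tab","fitting1","paint_can","glue_jar","carton","screwdriver","spray_can","tape_roll"]:
        for d in spotter.place_of(c,n)[:6]: print(c,n,round(d['p'],2),np.round(d['at'],3),np.round(proj(c,d['at'])))
print(readout.read_state()['time'])
im=cv2.imread("pics/top0.png"); cv2.imwrite("pics/topcrop.png",cv2.resize(im[90:320,150:460],None,fx=2.5,fy=2.5))
im=cv2.imread("pics/scene0.png"); cv2.imwrite("pics/scenecrop.png",cv2.resize(im[140:300,180:470],None,fx=2.7,fy=2.7))
E
```

```text
top rack 0.91 [0.627 0.017 0.001] [313. 157.]
top rack 0.63 [ 0.526 -0.371 -0.002] [436. 188.]
top stock_end 0.91 [0.624 0.006 0.197] [318. 144.]
top stock_end 0.74 [0.627 0.014 0.003] [314. 156.]
top stock_end 0.66 [ 0.439 -0.114  0.079] [359. 215.]
top stock_end 0.59 [0.632 0.263 0.146] [223. 145.]
top tub 0.7 [ 0.434 -0.108  0.005] [354. 218.]
top tub_mouth 0.6 [ 0.522  0.409 -0.002] [187. 191.]
top tub_mouth 0.59 [ 0.433 -0.114  0.074] [358. 217.]
top red_lid_tab 0.35 [0.62  0.038 0.242] [305. 141.]
top red_lid_tab 0.24 [0.52  0.125 0.004] [278. 191.]
top lid_blue_tab 0.71 [0.626 0.04  0.146] [305. 147.]
top lid_blue_tab 0.67 [0.624 0.038 0.242] [305. 139.]
top lid_green_tab 0.81 [0.636 0.104 0.243] [279. 135.]
top fitting1 0.88 [0.216 0.299 0.001] [221. 291.]
top fitting1 0.8 [0.336 0.241 0.002] [240. 251.]
top fitting1 0.77 [ 0.442  0.306 -0.003] [220. 216.]
top fitting1 0.69 [0.394 0.405 0.002] [187. 232.]
top fitting1 0.6 [0.409 0.133 0.004] [276. 226.]
top fitting1 0.54 [0.407 0.044 0.002] [305. 227.]
top paint_can 0.94 [0.766 0.127 0.002] [278. 113.]
top glue_jar 0.83 [0.51
[... 1118 characters left out ...]
fitting1 0.61 [0.407 0.129 0.001] [346. 209.]
scene fitting1 0.52 [0.438 0.304 0.003] [401. 208.]
scene fitting1 0.52 [ 0.212  0.297 -0.002] [379. 162.]
scene paint_can 0.79 [ 0.769  0.129 -0.002] [377. 312.]
scene paint_can 0.72 [0.64  0.101 0.242] [360. 217.]
scene paint_can 0.2 [0.408 0.13  0.004] [346. 208.]
scene glue_jar 0.66 [0.514 0.412 0.002] [442. 221.]
scene glue_jar 0.23 [0.634 0.265 0.239] [424. 206.]
scene carton 0.71 [ 0.759 -0.117 -0.001] [283. 324.]
scene screwdriver 0.67 [ 0.388 -0.403 -0.001] [177. 229.]
scene screwdriver 0.48 [0.523 0.123 0.001] [353. 237.]
scene spray_can 0.56 [ 0.389 -0.404 -0.001] [177. 229.]
scene tape_roll 0.77 [ 0.525 -0.366  0.001] [188. 264.]
1.85
```

View pics/topcrop.png

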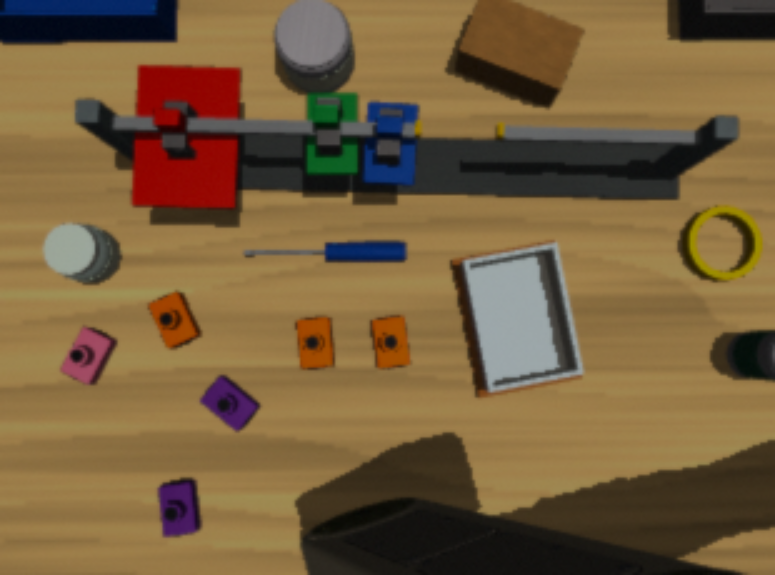

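View pics/scenecrop.png

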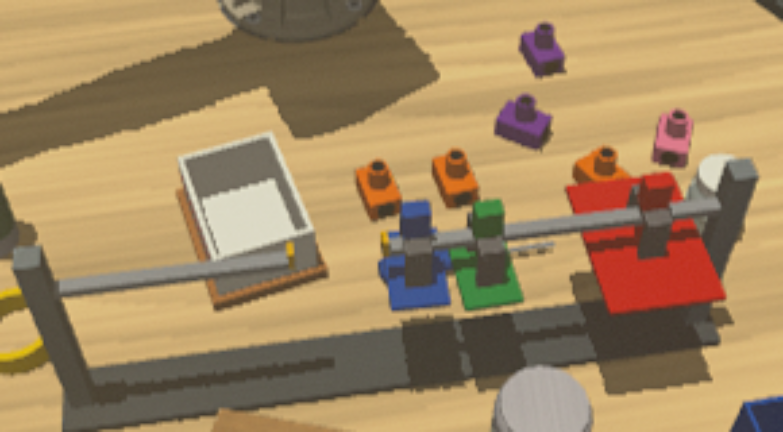

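Run:
```python
from h import *
for p,y in [((.40,.12,.46),0),((.63,.264,.384),90),((.63,.264,.384),-90),((.63,.264,.384),88),((.625,-.25,.41),88),((.437,-.112,.3),0),((.437,-.112,.3),100),((.437,-.112,.3),-80),((.39,-.12,.22),10)]:
    print(p,y,manip.solve_ik(p,[180,0,y]))
manip.move_to([.36,.14,.46],[180,0,0]); 
s=readout.read_state();print(s['time'],s['eef_pos'],s['tool_rot'])
k=calibration('wrist'); np.save('kw1.npy',k,allow_pickle=True)
save('wrist','w1'); save('top','t1')
```

```text
(0.4, 0.12, 0.46) 0 [   5.65509932   -0.2937993   -11.40981418   78.88398511    0.
 -174.34490068]
(0.63, 0.264, 0.384) 90 [ 16.01026653  30.86522228  19.39150482  78.52628254   0.
 106.01026653]
(0.63, 0.264, 0.384) -90 [ 16.01026653  30.86522228  19.39150482  78.52628254   0.
 -73.98973347]
(0.63, 0.264, 0.384) 88 [ 16.01026653  30.86522228  19.39150482  78.52628254   0.
 108.01026653]
(0.625, -0.25, 0.41) 88 [-28.62685938  29.48219071  20.74368034  81.26148963   0.
  63.37314062]
(0.437, -0.112, 0.3) 0 [-24.58964185   7.94817182 -25.51564162  56.53618656   0.
 155.41035815]
(0.437, -0.112, 0.3) 100 [-24.58964185   7.94817182 -25.51564162  56.53618656   0.
  55.41035815]
(0.437, -0.112, 0.3) -80 [ -24.58964185    7.94817182  -25.51564162   56.53618656    0.
 -124.58964185]
(0.39, -0.12, 0.22) 10 [-28.40921976   8.62191422 -37.83758997  43.54049581   0.
 141.59078024]
5.5083 [0.36013875 0.13985264 0.45997131] [ 1.79996629e+02  1.48698362e-03 -3.36020768e-02]
```

View pics/w1.png

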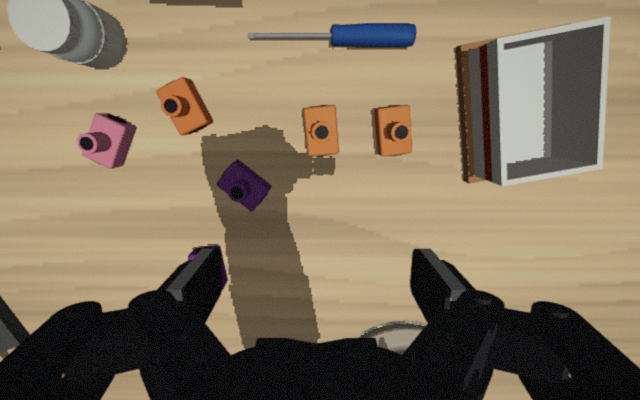

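View pics/t1.png

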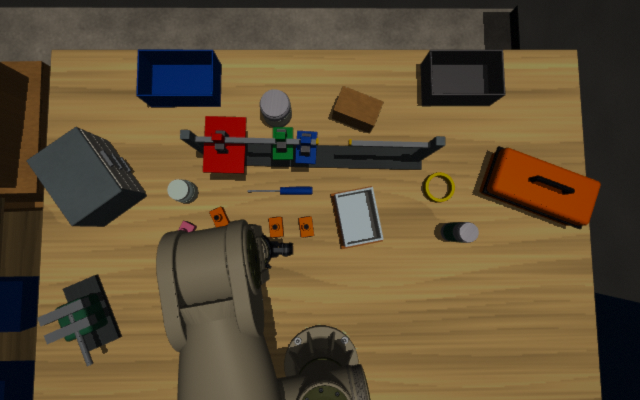

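The wrist view shows exactly three orange fittings, at (184,106), (321,130) and (394,130). The pink one is at (107,140) and the purple ones at (244,186) and (207,255). I'll fit the fitting poses by silhouette, and the tub by its rim corners.

```bash
cat >> h.py <<'E'
from scipy.optimize import minimize
def _K(k):
    f=200/np.tan(np.radians(k['vertical_fov']/2)); T=np.linalg.inv(np.array(k['world_from_camera'])); return f,T
def projn(k,P):
    f,T=_K(k); q=P@T[:3,:3].T+T[:3,3]
    return np.c_[k['cx']+f*q[:,0]/-q[:,2], k['cy']-f*q[:,1]/-q[:,2]]
_blk=np.array([[a*.03,b*.02,z] for a in(-1,1) for b in(-1,1) for z in(0,.03)])
_t=np.linspace(0,2*np.pi,24,endpoint=False)
_sp=np.r_[np.c_[.012*np.cos(_t),.012*np.sin(_t),0*_t+.03],np.c_[.012*np.cos(_t),.012*np.sin(_t),0*_t+.058]]
def sil(k,x,y,yaw,shape=(400,640),z0=0,S=4):
    c,s=np.cos(yaw),np.sin(yaw); R=np.array([[c,-s,0],[s,c,0],[0,0,1]])
    m=np.zeros((shape[0],shape[1]),np.uint8)
    for B in(_blk,_sp):
        uv=projn(k,B@R.T+[x,y,z0]); h=cv2.convexHull(uv.astype(np.float32))
        cv2.fillConvexPoly(m,np.round(h*16).astype(np.int32),255,cv2.LINE_AA,4)
    return m
def orange(im):
    h=cv2.cvtColor(im,cv2.COLOR_RGB2HSV); 
    return cv2.inRange(h,(6,140,60),(17,255,255))
def fitfit(k,mask,x,y,yaw0=None):
    u=projn(k,np.array([[x,y,.02]]))[0]; r=55
    box=np.zeros_like(mask); cv2.circle(box,tuple(int(v) for v in u),r,255,-1)
    n,lab,st,ce=cv2.connectedComponentsWithStats(mask&box); 
    i=1+np.argmin([np.hypot(*(ce[j]-u)) if st[j,4]>150 else 1e9 for j in range(1,n)])
    M=cv2.morphologyEx((lab==i).astype(np.uint8)*255,cv2.MORPH_CLOSE,np.ones((7,7))).astype(float)
    best=None
    def cost(p): return np.abs(sil(k,*p).astype(float)-M).sum()/255
    for y0 in np.radians(np.arange(0,180,30)) if yaw0 is None else [yaw0]:
        r_=minimize(cost,[x,y,y0],method='Nelder-Mead',options=dict(initial_simplex=[[x,y,y0],[x+.006,y,y0],[x,y+.006,y0],[x,y,y0+.3]],xatol=1e-4,fatol=.5,maxiter=120))
        if best is None or r_.fun<best.fun: best=r_
    return best.x,best.fun,M.sum()/255
E
python3 - <<'E'
from h import *
im=cv2.imread('pics/w1.png')[:,:,::-1].copy(); k=np.load('kw1.npy',allow_pickle=True).item()
m=orange(im); vis=im.copy()
for x,y in [(.407,.042),(.408,.131),(.44,.305)]:
    p,c,a=fitfit(k,m,x,y); print(np.round(p[:2],4),np.degrees(p[2])%180,c,a)
    cs,_=cv2.findContours((sil(k,*p)>127).astype(np.uint8),0,1); cv2.drawContours(vis,cs,-1,(0,255,255),1)
# tub rim outer corners guess
def tub(x,y,yaw):
    c,s=np.cos(yaw),np.sin(yaw); return np.array([[x+c*a*.078-s*b*.056,y+s*a*.078+c*b*.056,.078] for a,b in[(-1,-1),(1,-1),(1,1),(-1,1)]])
for uv in [(604,165),(608,18),(499,40),(502,184)]: print(unproj('wrist',uv,.078,k))
print(projn(k,tub(.437,-.112,np.radians(9))))
cv2.imwrite('pics/w1f.png',cv2.resize(vis[60:220,120:640,::-1],None,fx=1.5,fy=1.5))
c=im[0:210,440:640]; cv2.imwrite('pics/w1t.png',cv2.resize(c[:,:,::-1],None,fx=3,fy=2.8))
E
```

```text
[0.4084 0.0428] 7.300527323109094 334.59215686274507 1576.0
[0.4086 0.1341] 5.354951031635039 271.1372549019608 1436.0
[0.4375 0.3038] 29.15138463713268 478.9843137254902 1806.0
[ 0.37282409 -0.18343812  0.078     ]
[ 0.52060526 -0.1524448   0.078     ]
[ 0.50069074 -0.04640555  0.078     ]
[ 0.35115564 -0.07227818  0.078     ]
[[599.64811561 168.63113238]
 [611.19661701  15.5421198 ]
 [497.78695418  35.02781512]
 [499.03597395 183.96454428]]
```

View pics/w1f.png

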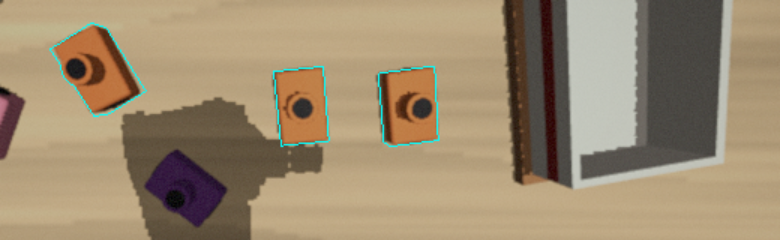

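View pics/w1t.png

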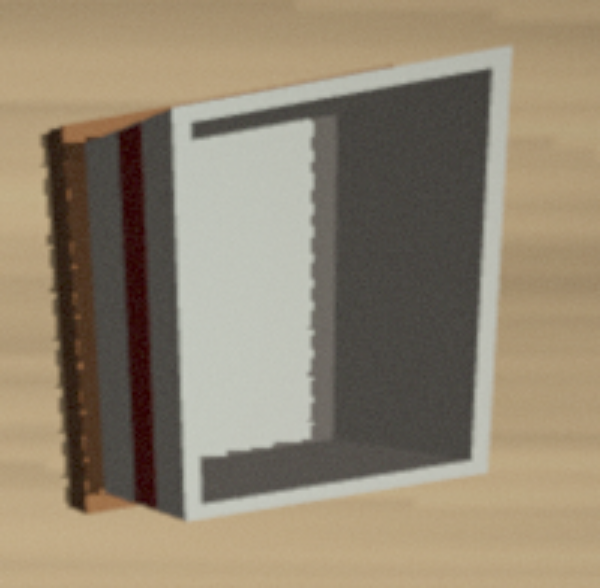

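Run:
```python
from h import *
manip.move_to([.40,-.10,.46],[180,0,11]); 
s=readout.read_state();print(s['time'],s['eef_pos'],s['tool_rot'])
k=calibration('wrist'); np.save('kw2.npy',k,allow_pickle=True)
im=save('wrist','w2')
cv2.imwrite('pics/w2t.png',cv2.resize(im[20:250,200:440][:,:,::-1],None,fx=2.6,fy=2.6))
```

```text
10.125 [ 0.40001608 -0.09993686  0.46001075] [-1.79998892e+02 -3.15488425e-03  1.10134013e+01]
```

View pics/w2.png

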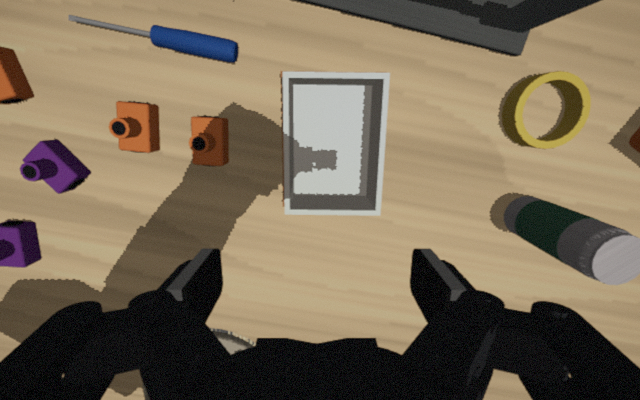

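View pics/w2t.png

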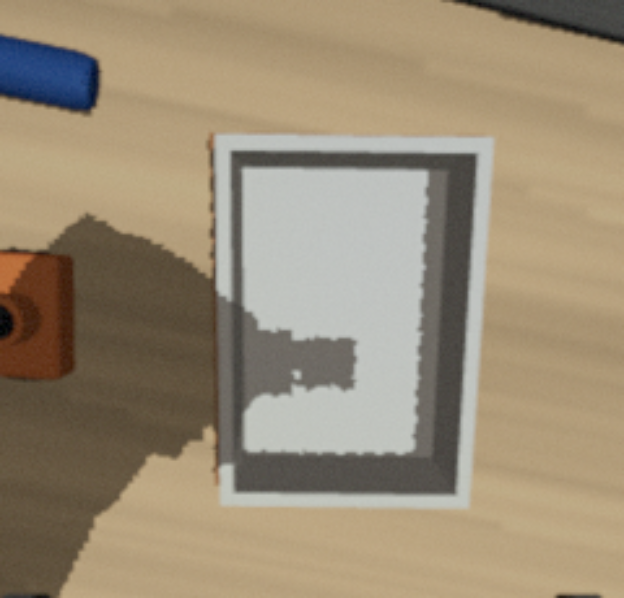

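```bash
cat >> h.py <<'E'
def rectfit(k,uvs,z,L,W,x0):
    from scipy.optimize import least_squares
    def P(p):
        c,s=np.cos(p[2]),np.sin(p[2]); return np.array([[p[0]+c*a*L/2-s*b*W/2,p[1]+s*a*L/2+c*b*W/2,z] for a,b in[(1,1),(1,-1),(-1,-1),(-1,1)]])
    r=least_squares(lambda p:(projn(k,P(p))-np.array(uvs)).ravel(),x0); return r.x,np.round(r.fun,2)
E
python3 - <<'E'
from h import *
k=np.load('kw2.npy',allow_pickle=True).item(); uv=[(282.5,72.1),(389.4,72.9),(379.8,214.8),(284.8,214)]
p,r=rectfit(k,uv,.078,.156,.112,[.437,-.112,.19]); print(p,np.degrees(p[2]),r)
for q in uv: print(unproj('wrist',q,.078,k))
im=cv2.imread('pics/w2.png')[:,:,::-1].copy(); m=orange(im)
for x,y in [(.407,.042),(.408,.131)]:
    p,c,a=fitfit(k,m,x,y); print(np.round(p[:2],4),np.degrees(p[2])%180,c,a)
E
```

```text
[ 0.43550027 -0.11328126  0.18193676] 10.424208452321352 [-0.3  -0.53  0.16 -0.2   0.36  0.54 -0.2   0.43]
[ 0.50163559 -0.04448514  0.078     ]
[ 0.52212457 -0.15413075  0.078     ]
[ 0.36948143 -0.18189448  0.078     ]
[ 0.3492153  -0.07246168  0.078     ]
[0.4088 0.0409] 10.774015642398282 357.1333333333333 1649.0
[0.409  0.1327] 6.602618112488221 416.17254901960786 1997.0
```

```bash
cat >> h.py <<'E'
TUB=np.array([.4355,-.1133]); TY=np.radians(10.4)
def tubpt(a,b): c,s=np.cos(TY),np.sin(TY); return TUB+[c*a-s*b,s*a+c*b]
def look(x,y,yawdeg,name,z=.38,off=0.03):
    # TCP behind the target along tool x so that the target is well in view
    c,s=np.cos(np.radians(yawdeg)),np.sin(np.radians(yawdeg))
    manip.move_to([x-off*c,y-off*s,z],[180,0,yawdeg])
    k=calibration('wrist'); im=save('wrist',name); m=orange(im)
    p,cst,a=fitfit(k,m,x,y); vis=im.copy()
    cs,_=cv2.findContours((sil(k,*p)>127).astype(np.uint8),0,1); cv2.drawContours(vis,cs,-1,(0,255,255),1)
    cv2.imwrite(f'pics/{name}.png',vis[:,:,::-1])
    ph=(np.degrees(p[2])+90)%180-90
    print('fit',np.round(p[:2],4),ph,cst,a,readout.read_state()['time']); return p[0],p[1],ph
def st(t=''):
    s=readout.read_state(); print(t,round(s['time'],1),np.round(s['eef_pos'],4),np.round(s['tool_rot'],1),'F',np.round(s['ft_force'],1),'w',round(s['width'],4)); return s
E
python3 - <<'E'
from h import *
manip.set_gripper(.05)
print(look(.4085,.042,99,'f1'))
E
```

```text
fit [0.4084 0.0419] 7.486298837584485 461.5843137254902 2108.0 11.8167
(np.float64(0.40836489544399224), np.float64(0.04187775850529152), np.float64(7.486298837584485))
```

View pics/f1.png

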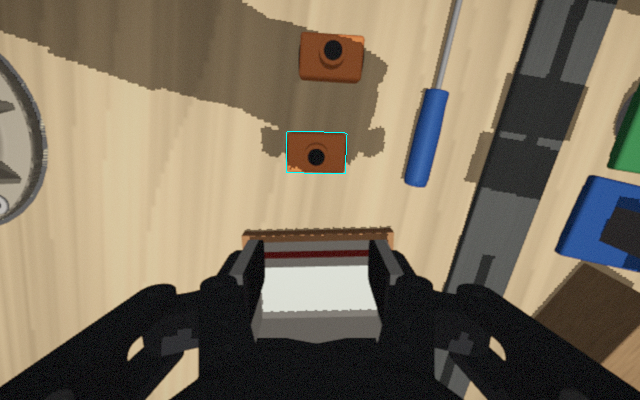

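```bash
cat >> h.py <<'E'
def pick(x,y,ph):
    psi=ph+90
    manip.move_to([x,y,.30],[180,0,psi]); manip.move_l([x,y,.2055],v=.12)
    manip.set_gripper(0.0); st('gripped'); manip.move_l([x,y,.33],v=.2); st('lifted')
def place(a):
    q=tubpt(a,0)
    manip.move_to([q[0],q[1],.33],[180,0,-180+np.degrees(TY)]); st('above')
    manip.move_l([q[0],q[1],.213],v=.12); st('down'); manip.set_gripper(.042); manip.move_l([q[0],q[1],.33],v=.2); st('up')
E
python3 - <<'E'
from h import *
pick(.4084,.0419,7.5); place(-.048)
save('scene','s2');im=save('top','t2')
cv2.imwrite('pics/t2c.png',cv2.resize(im[150:280,180:430][:,:,::-1],None,fx=3,fy=3))
E
```

```text
gripped 13.5 [0.409  0.0419 0.2064] [179.9   0.   97.5] F [-0.3 -0.5  6.2] w 0.0223
lifted 14.3 [0.4079 0.0419 0.3291] [-179.9   -0.    97.5] F [-0.1 -0.3 -0.8] w 0.0221
above 16.1 [ 0.3882 -0.1218  0.3296] [ 180.    -0.  -169.6] F [ 0.7 -0.1 -0.5] w 0.0223
down 17.2 [ 0.3885 -0.122   0.2131] [-180.     0.  -169.6] F [ 0.1 -0.1 -0.9] w 0.0223
up 18.3 [ 0.388  -0.1218  0.3292] [ 180.    -0.  -169.6] F [-0.7  0.2  0.3] w 0.0419
```

View pics/s2.png

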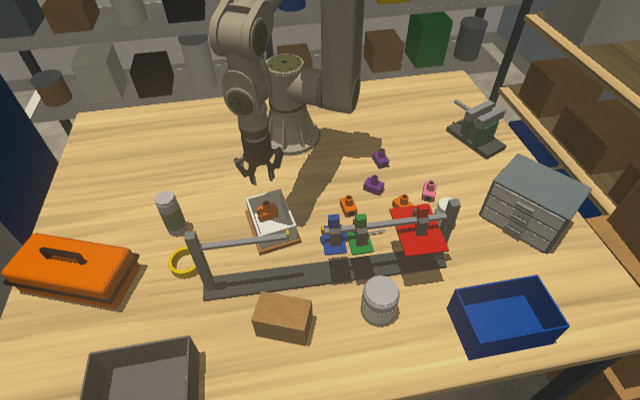

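View pics/t2c.png

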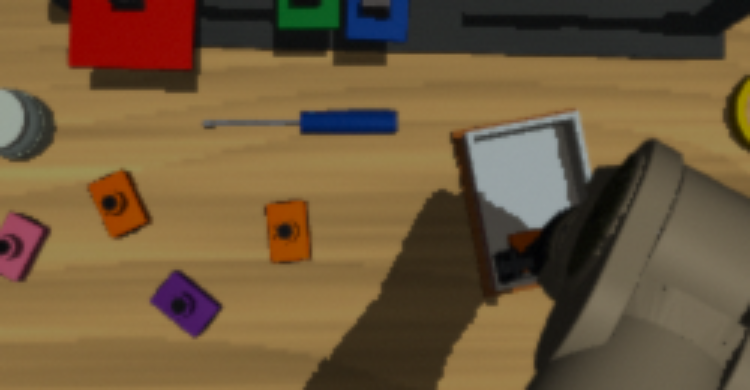

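The first fitting is upright in the tub, at scene pixel (267,210). The other two are where they were. Next is fitting 2.

Run:
```python
from h import *
manip.set_gripper(.05)
x,y,ph=look(.4088,.1333,96,'f2')
if np.hypot(x-.4088,y-.1333)<.008 and abs(ph-6)<12:
    pick(x,y,ph); place(0.)
save('scene','s3')
```

```text
fit [0.4084 0.1336] 4.783888993311507 452.878431372549 2122.0 20.575
gripped 22.3 [0.4089 0.1337 0.2065] [179.9   0.   94.8] F [-0.4 -1.3  6.2] w 0.0222
lifted 23.1 [0.4079 0.1335 0.3291] [-179.9    0.    94.8] F [ 0.5 -0.  -1. ] w 0.0219
above 25.0 [ 0.4354 -0.113   0.3296] [ 180.    -0.  -169.6] F [ 1.4 -0.3 -1.2] w 0.022
down 26.1 [ 0.4357 -0.1133  0.2132] [-180.     0.  -169.6] F [-0.6  1.6 -0.1] w 0.022
up 27.2 [ 0.4352 -0.1131  0.3292] [ 180.    -0.  -169.6] F [-0.   1.5 -0.8] w 0.0419
```

View pics/s3.png

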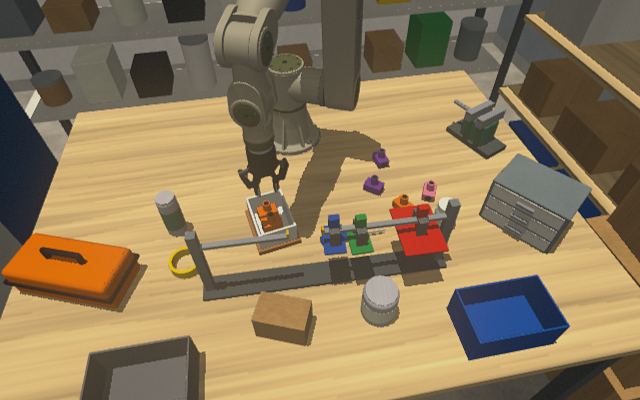

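View pics/f2.png

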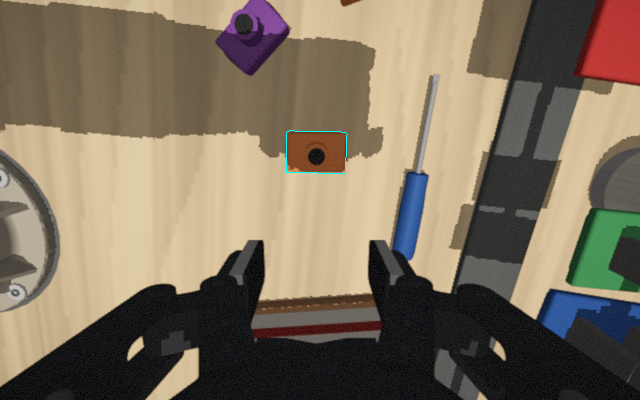

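Run:
```python
from h import *
manip.set_gripper(.05)
x,y,ph=look(.438,.304,119,'f3')
if np.hypot(x-.438,y-.304)<.008 and abs(ph-29)<12:
    pick(x,y,ph); place(.048)
save('scene','s4')
```

```text
fit [0.4376 0.3052] 23.638135803752704 463.6588235294118 2113.0 29.3417
gripped 31.1 [0.4381 0.3054 0.2066] [179.9   0.  113.6] F [-0.8  0.2  6.2] w 0.0221
lifted 31.8 [0.4371 0.305  0.3289] [-179.9    0.   113.6] F [-0.6 -0.  -1.1] w 0.0222
above 33.7 [ 0.4827 -0.1042  0.3297] [ 180.    -0.  -169.6] F [ 0.1 -0.2 -0.6] w 0.0223
down 34.9 [ 0.483  -0.1046  0.2132] [-180.     0.  -169.6] F [-0.4 -0.3 -0.8] w 0.0219
up 35.9 [ 0.4824 -0.1045  0.3292] [ 180.    -0.  -169.6] F [-0.5  0.7  0.5] w 0.0419
```

View pics/s4.png

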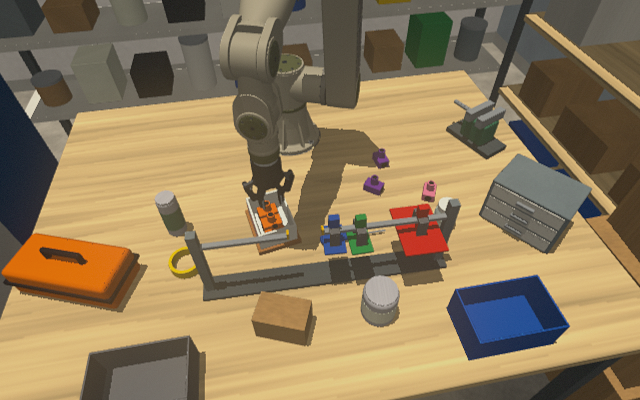

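View pics/f3.png

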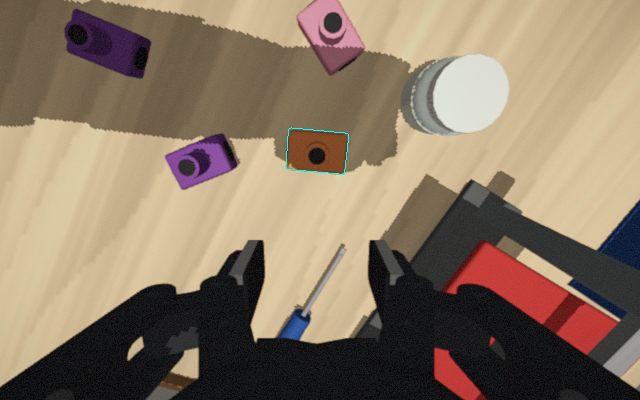

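Run:
```python
from h import *
manip.move_l([.48,-.10,.45],v=.25)
manip.move_to([.50,.06,.58],[180,0,0]); st()
k=calibration('wrist'); np.save('kw3.npy',k,allow_pickle=True); im=save('wrist','w3')
cv2.imwrite('pics/w3c.png',cv2.resize(im[0:200,100:560][:,:,::-1],None,fx=1.73,fy=1.73))
for c in ["wrist","scene","top"]:
    if c!="wrist": read_camera(c)
    for n in ["stock_end","spare_end","red_lid_tab","lid_blue_tab","lid_green_tab"]:
        for d in spotter.place_of(c,n)[:2]: print(c,n,round(d['p'],2),np.round(d['at'],3))
```

```text
39.6 [0.5    0.0599 0.5798] [-180.    0.    0.] F [-0.2 -0.4  0.6] w 0.0419
wrist stock_end 0.66 [0.63  0.007 0.203]
wrist spare_end 0.91 [ 0.624 -0.082  0.199]
wrist spare_end 0.72 [ 0.634  0.011 -0.003]
wrist red_lid_tab 0.78 [0.631 0.26  0.241]
wrist lid_blue_tab 0.62 [0.623 0.041 0.239]
wrist lid_green_tab 0.8 [0.635 0.1   0.241]
scene stock_end 0.6 [0.623 0.008 0.202]
scene spare_end 0.81 [ 0.626 -0.074  0.2  ]
scene spare_end 0.35 [ 0.435 -0.119  0.008]
scene red_lid_tab 0.82 [0.631 0.264 0.238]
scene lid_blue_tab 0.73 [0.626 0.038 0.244]
scene lid_green_tab 0.84 [0.639 0.1   0.241]
top stock_end 0.59 [ 0.764 -0.117 -0.005]
top stock_end 0.56 [0.627 0.006 0.201]
top spare_end 0.67 [ 0.625 -0.076  0.203]
```

View pics/w3.png

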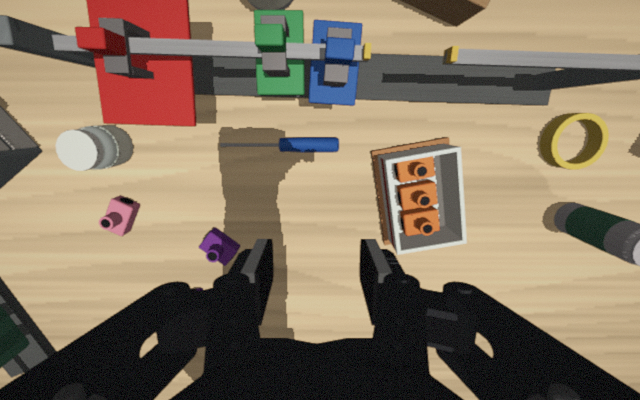

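Run:
```python
from h import *
im=cv2.imread('pics/w3.png')
cv2.imwrite('pics/w3a.png',cv2.resize(im[0:115,230:390],None,fx=5,fy=5))
cv2.imwrite('pics/w3b.png',cv2.resize(im[30:110,430:640],None,fx=3.8,fy=3.8))
cv2.imwrite('pics/w3d.png',cv2.resize(im[0:130,40:210],None,fx=4.5,fy=4.5))
```

```text
(no output)
```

View pics/w3a.png

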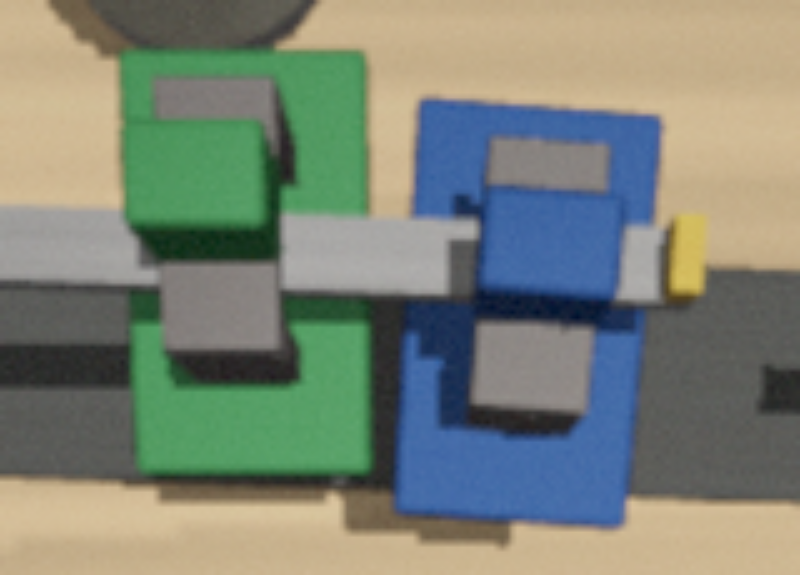

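View pics/w3b.png

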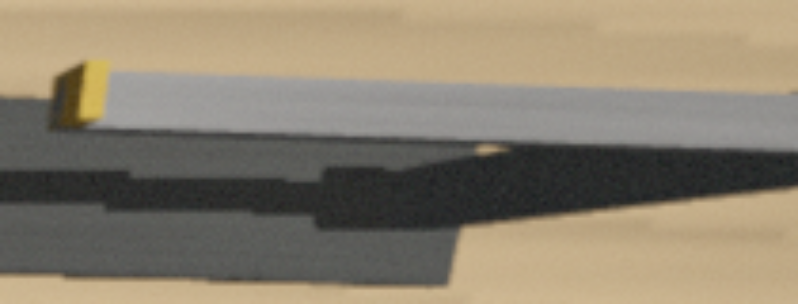

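View pics/w3d.png

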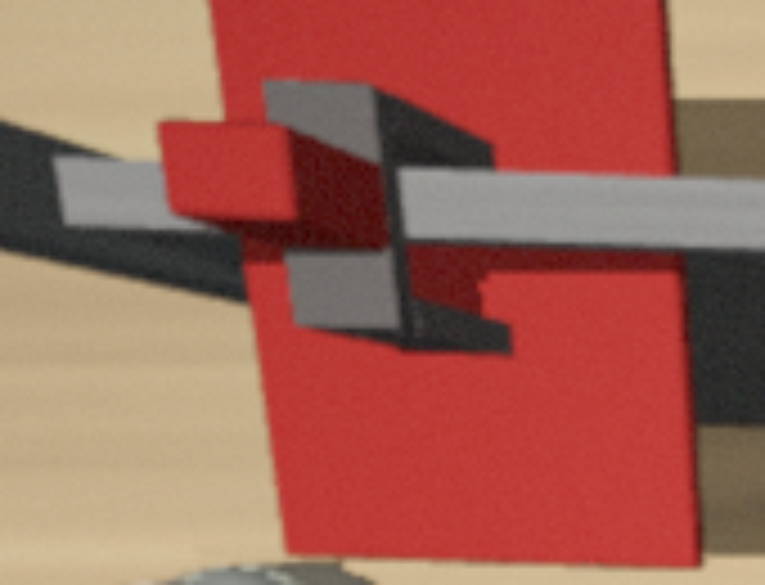

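Run:
```python
from h import *
k=np.load('kw3.npy',allow_pickle=True).item()
a=lambda u,v:(230+u/5-.4,v/5-.4); b=lambda u,v:(430+u/3.8-.4,30+v/3.8-.4); d=lambda u,v:(40+u/4.5-.4,v/4.5-.4)
U=lambda q,z:unproj('wrist',q,z,k)[:2]
def line(P):
    P=np.array(P); print(np.round(P,4).tolist(), 'yaw of +y', np.degrees(np.arctan2(-(P[-1]-P[0])[0],(P[-1]-P[0])[1]))if P[-1][1]>P[0][1] else np.degrees(np.arctan2(-(P[0]-P[-1])[0],(P[0]-P[-1])[1])))
line([U(d(400,167),.2),U(d(765,182),.2),U(a(400,215),.2)])
line([U(d(400,238),.2),U(d(765,248),.2),U(a(440,295),.2)])
line([U(b(110,72),.2),U(b(800,97),.2)]); line([U(b(110,130),.2),U(b(800,152),.2)])
print('stop stock',U(a(690,215),.212),U(a(690,270),.212),U(a(705,245),.212),'spare',U(b(97,62),.212),U(b(92,122),.212))
for n,f,q in [('g',a,[(122,122),(265,122),(270,225),(128,225)]),('b',a,[(485,192),(622,195),(615,297),(480,290)]),('r',d,[(160,122),(288,127),(297,220),(172,213)])]:
    uv=[f(*x) for x in q]; p,r=rectfit(k,uv,.242,.018,.026,[.63,.1,0]); print(n,np.round(p,4),np.degrees(p[2]),r)
for n,f,q,L,W in [('g',a,[(120,52),(367,52),(372,470),(138,472)],.09,.056),('b',a,[(420,100),(660,117),(623,525),(395,512)],.09,.056)]:
    uv=[f(*x) for x in q]; p,r=rectfit(k,uv,.156,L,W,[.63,.1,0]); print(n,np.round(p,4),np.degrees(p[2]),r)
```

```text
[[0.6434, 0.2492], [0.6403, 0.1676], [0.6378, 0.0664]] yaw of +y -1.7269068336841942
[[0.6287, 0.2515], [0.6266, 0.1688], [0.6229, 0.0583]] yaw of +y -1.735336471454448
[[0.6322, -0.0851], [0.626, -0.2715]] yaw of +y -1.921662059991742
[[0.6179, -0.0868], [0.6122, -0.2752]] yaw of +y -1.7134340515635482
stop stock [0.63532451 0.00945415] [0.62542809 0.00903537] [0.62994546 0.00627782] spare [ 0.63231627 -0.07651657] [ 0.6179892  -0.07685356]
g [0.6358 0.1017 0.0047] 0.2691282619513247 [-0.39 -0.8   0.59 -0.97  0.24  0.85 -0.45  1.01]
b [ 0.6244  0.0387 -0.0375] -2.1494533672977023 [-0.95 -1.24  0.89 -0.65  0.91  0.87 -0.85  1.12]
r [ 0.6333  0.2603 -0.0477] -2.7352304301600965 [-0.88 -1.11  0.4  -0.68  0.97  0.91 -0.48  0.97]
g [6.357e-01 1.020e-01 3.000e-04] 0.01564177355957039 [-0.5  -0.62  0.39 -0.67  0.23  0.93 -0.11  0.56]
b [ 0.6246  0.0386 -0.0645] -3.697829482912851 [-0.88 -0.86  0.85 -0.7   0.55  1.18 -0.51  0.64]
```

```bash
cat >> h.py <<'E'
PSI=88.25
def bx(y): return .6278+.0305*y
ZG=.3845
def grab(x,y):
    manip.set_gripper(.048); manip.move_to([x,y,.47],[180,0,PSI]); manip.move_l([x,y,.41],v=.15); manip.move_l([x,y,ZG],v=.06); st('at tab')
    manip.set_gripper(0.0); st('gripped')
E
python3 - <<'E'
from h import *
manip.move_l([.5,.06,.50],v=.25)
grab(.6245,.0387); manip.move_l([.6245,.0387,ZG+.021],v=.06); st('lifted')
im=save('scene','s5'); cv2.imwrite('pics/s5c.png',cv2.resize(im[150:300,180:470][:,:,::-1],None,fx=2.7,fy=2.7))
E
```

```text
at tab 43.8 [0.6244 0.0387 0.3841] [-180.     0.    88.2] F [ 0.5 -0.4  0.6] w 0.0481
gripped 44.1 [0.6246 0.0387 0.3851] [179.9  -0.   88.3] F [0.4 0.5 2.1] w 0.017
lifted 44.6 [0.6246 0.0387 0.4059] [179.9   0.   88.3] F [ 0.9 -0.8 -1.1] w 0.017
```

View pics/s5c.png

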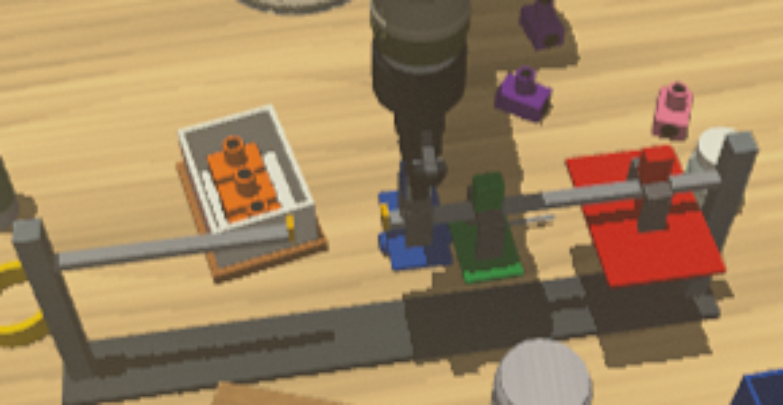

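The blue lid is held and lifted: the wrist reads about 1.1 N, which matches 120 g. Next I'll slide it over both stops onto the spare rail.

```bash
cat >> h.py <<'E'
def carry(y0,y1):
    z=ZG+.021
    manip.move_l([bx(y0),y0,z],v=.05)
    ym=-.033; manip.move_l([bx(ym),ym,z],v=.12); st('gap'); manip.move_l([bx(y1),y1,z],v=.12); st('over')
    manip.move_l([bx(y1),y1,ZG+.0025],v=.05); st('low'); manip.move_l([bx(y1),y1,ZG+.0005],v=.03); s=st('rest')
def release(y1):
    manip.set_gripper(.048); manip.move_l([bx(y1),y1,ZG+.02],v=.06); manip.move_l([bx(y1),y1,.46],v=.15); st('up')
E
python3 - <<'E'
from h import *
carry(.0387,-.232)
im=save('scene','s6'); cv2.imwrite('pics/s6c.png',cv2.resize(im[150:300,180:470][:,:,::-1],None,fx=2.7,fy=2.7))
E
```

```text
gap 45.7 [ 0.6267 -0.033   0.4055] [-180.    -0.    88.2] F [-0.3  0.3 -0.9] w 0.0171
over 47.5 [ 0.6208 -0.2313  0.4056] [180.   -0.   88.3] F [ 0.1  0.4 -0.7] w 0.0172
low 48.0 [ 0.6206 -0.2319  0.3865] [-180.    -0.    88.3] F [ 0.1  0.  -0.5] w 0.0172
rest 48.3 [ 0.6207 -0.2321  0.3851] [180.    0.   88.2] F [ 0.4  0.4 -1.4] w 0.017
```

View pics/s6c.png

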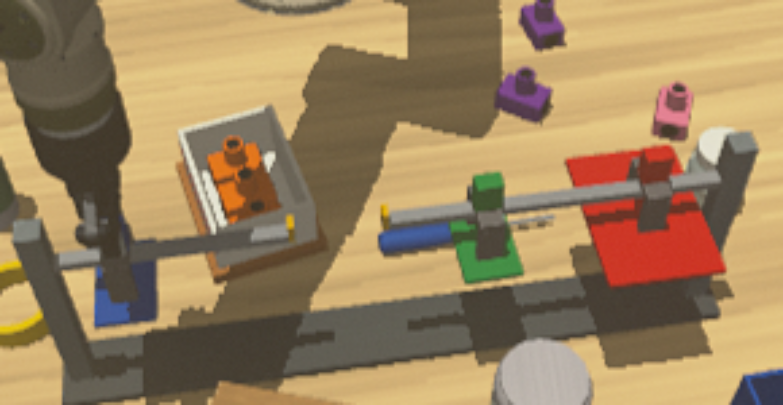

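```bash
cat >> h.py <<'E'
def settle(y1):
    for dz in (0,-.001,-.002,-.003):
        manip.move_l([bx(y1),y1,ZG+dz],v=.02); s=st(f'dz{dz}')
        if s['ft_force'][2]>2.5: break
E
python3 - <<'E'
from h import *
settle(-.232); release(-.232)
grab(.6357,.102); manip.move_l([.6357,.102,ZG+.021],v=.06); st('lifted')
im=save('scene','s7'); cv2.imwrite('pics/s7c.png',cv2.resize(im[150:300,180:470][:,:,::-1],None,fx=2.7,fy=2.7))
E
```

```text
dz0 48.6 [ 0.6207 -0.232   0.385 ] [180.    0.   88.3] F [-0.6 -0.1  3.2] w 0.017
up 50.0 [ 0.6208 -0.232   0.4594] [-180.    -0.    88.2] F [-1.7 -0.1 -2. ] w 0.0478
at tab 52.6 [0.6356 0.1021 0.3842] [-180.     0.    88.3] F [-0.   0.3  0.6] w 0.0478
gripped 53.0 [0.6358 0.102  0.3851] [179.9  -0.   88.3] F [0.2 0.3 1.6] w 0.0171
lifted 53.5 [0.6358 0.102  0.4059] [180.   -0.   88.3] F [ 0.2  0.1 -1.6] w 0.0173
```

View pics/s7c.png

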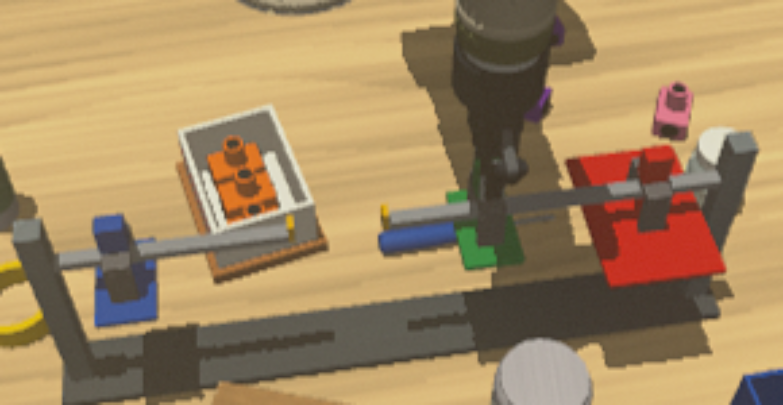

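The blue lid hangs freely on the spare rail at crop (120,265), and green is lifted. Next I'll carry green to y = -0.155.

Run:
```python
from h import *
carry(.102,-.155); settle(-.155); release(-.155)
im=save('scene','s8'); cv2.imwrite('pics/s8c.png',cv2.resize(im[150:300,180:470][:,:,::-1],None,fx=2.7,fy=2.7))
manip.move_to([.50,.20,.50],[180,0,0]); st()
k=calibration('wrist'); np.save('kw4.npy',k,allow_pickle=True); im=save('wrist','w4')
for d in spotter.place_of('wrist','red_lid_tab')[:2]: print(d)
```

```text
gap 55.0 [ 0.6268 -0.0324  0.4055] [-180.    -0.    88.3] F [ 0.   0.3 -0.8] w 0.017
over 56.2 [ 0.6231 -0.1544  0.4055] [-180.    -0.    88.3] F [-0.2 -0.5 -1.1] w 0.0171
low 56.7 [ 0.623  -0.1548  0.3866] [-180.    -0.    88.3] F [ 0.7 -0.7 -0.5] w 0.0173
rest 57.0 [ 0.6231 -0.1551  0.3851] [180.    0.   88.2] F [ 1.1 -0.4 -1.2] w 0.0172
dz0 57.2 [ 0.623 -0.155  0.385] [180.    0.   88.2] F [-0.8  1.1  3.1] w 0.0169
up 58.6 [ 0.6231 -0.155   0.4594] [-180.    -0.    88.2] F [ 0.6  0.3 -0.6] w 0.0479
 62.1 [0.5001 0.1999 0.4999] [180.   0.  -0.] F [ 0.4  0.  -0.5] w 0.0482
{'at': [0.6317, 0.2603, 0.2383], 'p': 0.62}
```

View pics/s8c.png

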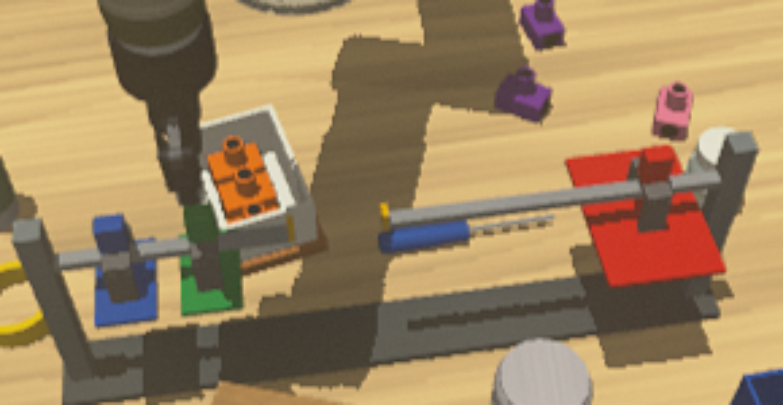

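View pics/w4.png

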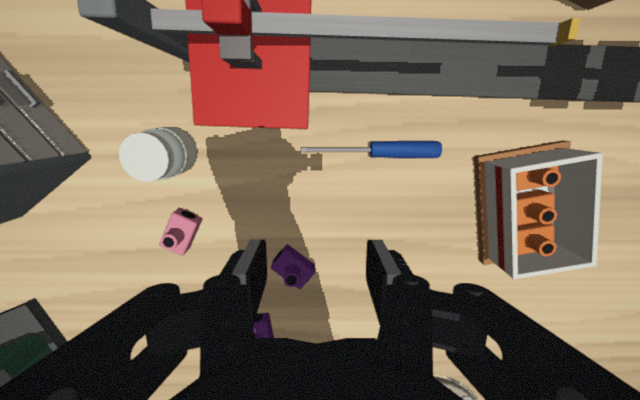

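Run:
```python
from h import *
grab(.6325,.262); s=st()
if abs(s['width']-.017)<.002:
    manip.move_l([.6325,.262,ZG+.021],v=.05); st('lifted')
    z=ZG+.021
    manip.move_l([bx(.24),.24,z],v=.06); manip.move_l([bx(-.033),-.033,z],v=.12); st('gap')
im=save('scene','s9'); cv2.imwrite('pics/s9c.png',cv2.resize(im[150:300,180:470][:,:,::-1],None,fx=2.7,fy=2.7))
```

```text
at tab 67.5 [0.6324 0.262  0.3842] [-180.     0.    88.2] F [-0.7 -0.1 -0.1] w 0.0479
gripped 67.9 [0.6328 0.262  0.3851] [179.9  -0.   88.2] F [0.8 0.4 1.3] w 0.017
 67.9 [0.6328 0.262  0.3851] [179.9  -0.   88.2] F [0.8 0.4 1.3] w 0.017
lifted 68.5 [0.6325 0.262  0.4057] [180.   -0.   88.3] F [ 0.4  0.1 -3.8] w 0.0169
gap 71.4 [ 0.6268 -0.0325  0.4055] [-180.    -0.    88.3] F [ 0.6 -0.2 -2.3] w 0.0172
```

View pics/s9c.png

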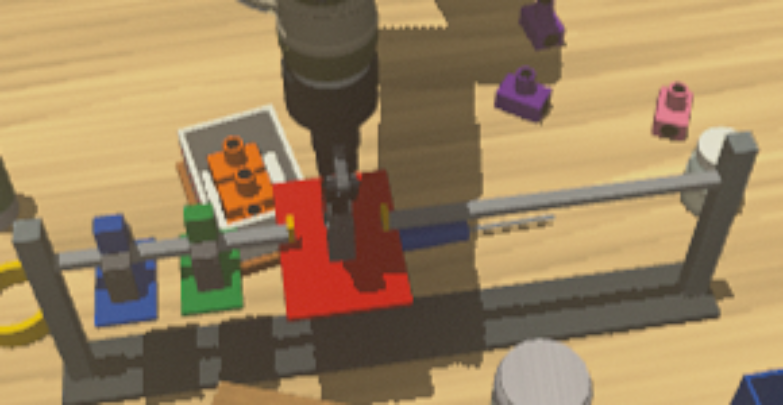

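Run:
```python
from h import *
z=ZG+.021
manip.move_l([.50,-.033,z],v=.10); st('out')
manip.move_l([.47,-.06,.42],v=.12)
manip.move_to([TUB[0],TUB[1],.36],[180,0,90+np.degrees(TY)]); st('hover')
np.save('kw5.npy',calibration('wrist'),allow_pickle=True)
im=save('scene','s10'); cv2.imwrite('pics/s10c.png',cv2.resize(im[150:280,210:340][:,:,::-1],None,fx=4.6,fy=4.6)); save('wrist','w5'); save('top','t5')
```

```text
out 72.9 [ 0.5005 -0.0331  0.4055] [180.    0.   88.3] F [ 0.  -0.1 -3.3] w 0.017
hover 73.8 [ 0.4354 -0.1134  0.3592] [-1.799e+02 -1.000e-01  1.003e+02] F [ 0.1  0.1 -2.4] w 0.017
```

View pics/s10c.png

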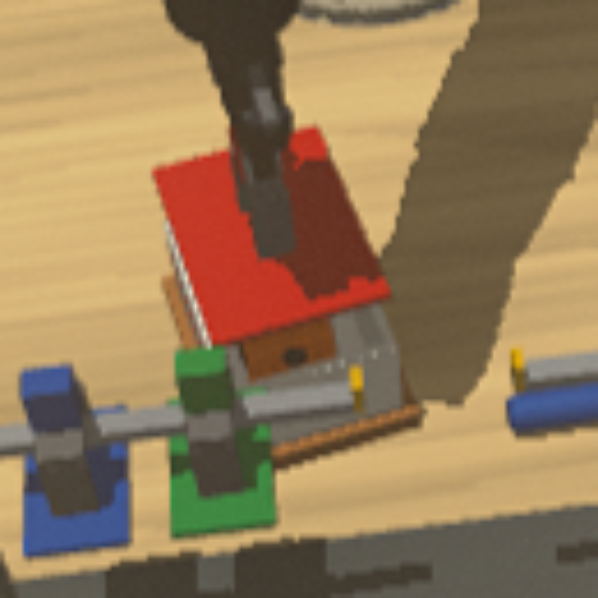

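View pics/w5.png

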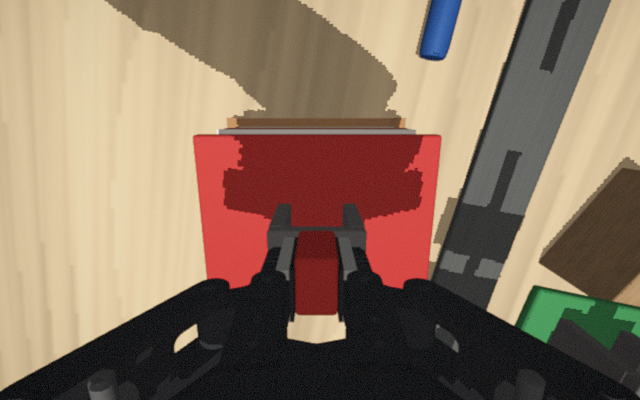

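Run:
```python
from h import *
k=np.load('kw5.npy',allow_pickle=True).item()
im=cv2.imread('pics/w5.png'); 
cv2.imwrite('pics/w5a.png',cv2.resize(im[108:158,180:250],None,fx=8,fy=8,interpolation=cv2.INTER_NEAREST))
cv2.imwrite('pics/w5b.png',cv2.resize(im[108:158,385:455],None,fx=8,fy=8,interpolation=cv2.INTER_NEAREST))
cv2.imwrite('pics/w5t.png',cv2.resize(im[220:330,280:355],None,fx=5,fy=5))
c,s=np.cos(TY),np.sin(TY)
P=lambda a,b,z:np.r_[tubpt(a,b),z]
print('pred rim',projn(k,np.array([P(-.078,.056,.078),P(.078,.056,.078)])),'pred lid top',projn(k,np.array([P(-.078,.056,.130),P(.078,.056,.130)])))
```

```text
pred rim [[216.5823285  130.24881944]
 [416.88418982 129.83177702]] pred lid top [[190.87126557 133.59655175]
 [442.91718317 133.07469012]]
```

View pics/w5a.png

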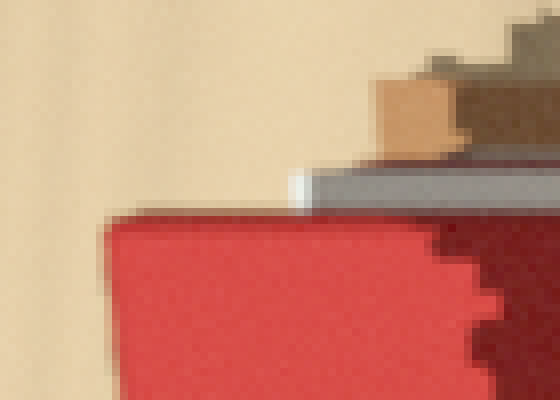

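View pics/w5b.png

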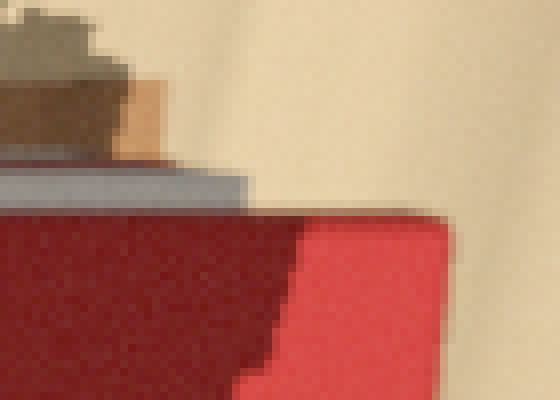

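View pics/w5t.png

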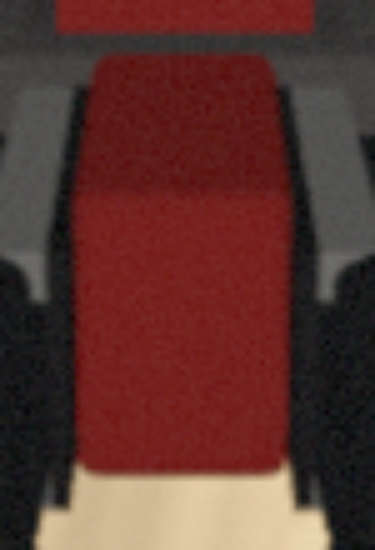

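In the wrist view the lid's front edge is at row 136, columns 193–441, and the tub rim's edge is at row 129, columns 216–416. The lid sits about 1.6 mm toward -y and 0.7 mm toward +x of the tub. I'll correct that and lower under force watch.

Run:
```python
from h import *
q=tubpt(-.0007,.0016)
manip.move_l([q[0],q[1],.335],v=.05); st('pre')
for z in np.arange(.328,.3135,-.002):
    manip.move_l([q[0],q[1],z],v=.03); s=st(f'{z:.4f}')
    if s['ft_force'][2]>6: print('contact'); break
im=save('scene','s11'); cv2.imwrite('pics/s11c.png',cv2.resize(im[150:280,210:340][:,:,::-1],None,fx=4.6,fy=4.6)); 
np.save('kw6.npy',calibration('wrist'),allow_pickle=True); save('wrist','w6')
```

```text
pre 74.6 [ 0.4345 -0.1118  0.3349] [-180.    -0.   100.4] F [-0.3 -0.3 -2.6] w 0.0171
0.3280 75.0 [ 0.4344 -0.1118  0.3278] [-180.    -0.   100.4] F [ 0.6  0.3 -2.8] w 0.0171
0.3260 75.2 [ 0.4345 -0.1118  0.3259] [-180.    -0.   100.4] F [-0.3  0.3 -2.6] w 0.017
0.3240 75.5 [ 0.4345 -0.1118  0.3239] [-180.    -0.   100.4] F [ 0.5 -0.2 -2.7] w 0.0169
0.3220 75.8 [ 0.4345 -0.1118  0.3218] [-180.    -0.   100.4] F [ 0.3  1.  -3. ] w 0.0171
0.3200 76.0 [ 0.4344 -0.1118  0.3198] [-180.    -0.   100.4] F [ 0.2 -0.2 -3.6] w 0.017
0.3180 76.2 [ 0.4345 -0.1118  0.3178] [-180.    -0.   100.4] F [ 0.2 -1.  -2.9] w 0.017
0.3160 76.5 [ 0.4344 -0.1118  0.3158] [-180.    -0.   100.4] F [ 0.3  0.3 -2.2] w 0.0169
0.3140 76.8 [ 0.4348 -0.1119  0.315 ] [179.9   0.  100.4] F [-0.9  1.5  5. ] w 0.017
```

View pics/s11c.png

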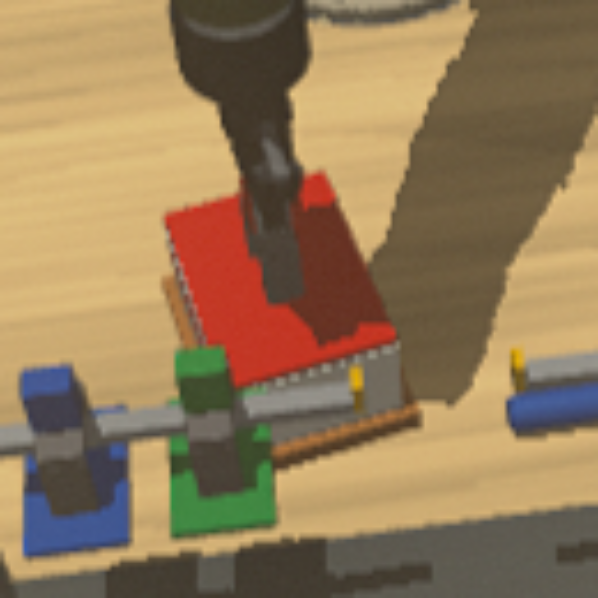

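View pics/w6.png

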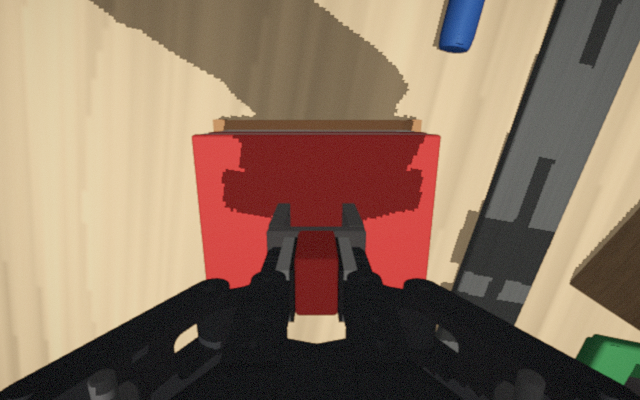

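Contact came at TCP z = 0.315, exactly the computed seated height, with no earlier resistance. I'll press lightly, release and inspect.

Run:
```python
from h import *
q=tubpt(-.0007,.0016)
manip.move_l([q[0],q[1],.313],v=.02); st('press')
manip.set_gripper(.048); st('rel'); manip.move_l([q[0],q[1],.33],v=.06); manip.move_l([q[0],q[1],.42],v=.15)
manip.move_to([.36,-.12,.46],[180,0,10.4]); st()
np.save('kw7.npy',calibration('wrist'),allow_pickle=True); im=save('wrist','w7')
cv2.imwrite('pics/w7c.png',cv2.resize(im[0:220,200:460][:,:,::-1],None,fx=2.8,fy=2.7))
manip.move_to([.36,-.30,.50],[180,0,0])
im=save('scene','s12'); cv2.imwrite('pics/s12c.png',cv2.resize(im[150:280,210:340][:,:,::-1],None,fx=4.6,fy=4.6)); save('top','t12')
for c in ("scene","top"):
    for n in ("red_lid","lid_blue","lid_green","tub_mouth"):
        for d in spotter.place_of(c,n)[:1]: print(c,n,d)
```

```text
press 77.1 [ 0.4347 -0.1118  0.315 ] [1.799e+02 1.000e-01 1.004e+02] F [-3.7  2.3 13.3] w 0.017
rel 77.5 [ 0.4345 -0.1119  0.3128] [-180.    -0.   100.4] F [ 0.1  0.2 -0.6] w 0.0476
 80.0 [ 0.36   -0.12    0.4595] [-180.     0.    10.4] F [-0.6 -0.2 -0.5] w 0.048
scene red_lid {'at': [0.4352, -0.1152, 0.0796], 'p': 0.97}
scene lid_blue {'at': [0.6182, -0.2321, 0.1486], 'p': 0.94}
scene lid_green {'at': [0.6259, -0.1564, 0.1472], 'p': 0.69}
top red_lid {'at': [0.4345, -0.1128, 0.0733], 'p': 0.88}
top lid_blue {'at': [0.6224, -0.2335, 0.144], 'p': 0.82}
top lid_green {'at': [0.6259, -0.1534, 0.1455], 'p': 0.55}
```

View pics/s12c.png

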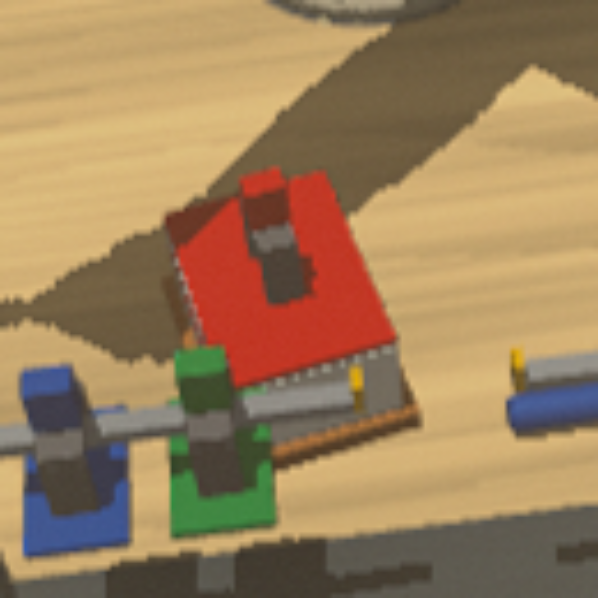

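View pics/w7c.png

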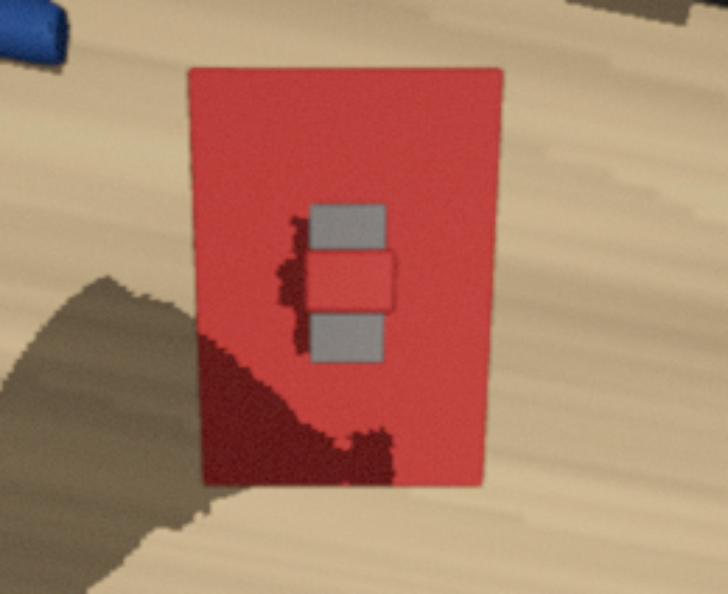

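View pics/s12.png

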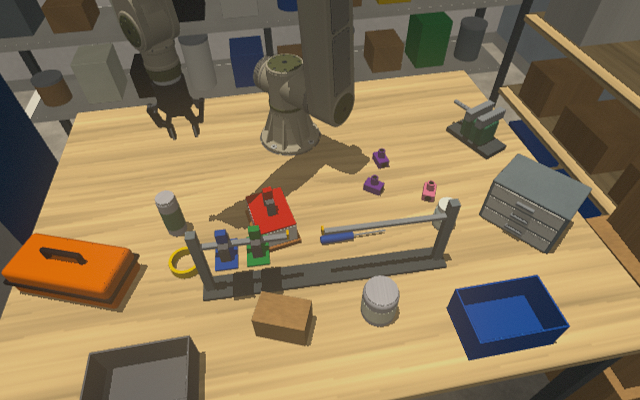

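View pics/t12.png

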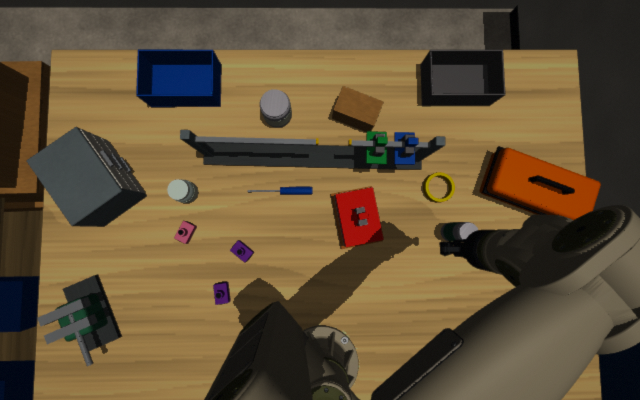

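The red lid is flush and square on the tub: wrist crop shows a clean rectangle, and the scene view shows it at (272,208). Blue and green hang on the spare rail at (227,250) and (258,247). No orange fitting is left on the bench, and the bystanders haven't moved.

Run:
```python
from h import *
st(); manip.finish_job(); st()
```

```text
81.3 [ 0.3601 -0.2995  0.5001] [180.  -0.   0.] F [0.9 0.6 0.4] w 0.048
the job is handed in; nothing more can be done
the job is handed in; nothing more can be done
```

The tub is packed and closed, and I handed the job in at 81 s of the 210 s allowed.

- **Fittings:** I put the three orange fittings upright in the tub. There was no fourth on the bench. The pink and purple look-alikes were left alone.
- **Small lids:** I took blue and then green off over the end stops, and both now hang on the spare rail. There was no white lid.
- **Red lid:** I brought it out through the gap between the rails, lined it up with the tub and lowered it. Contact came at the computed seated height with no earlier resistance. I then pressed it down with about 13 N and let go.

**Last checks:** The pictures show the red lid square and flush on the tub, both small lids hanging, and the bystanders unmoved. The networks put the red lid within about 2 mm of the tub centre in plan. They gave its height as 80 mm from one camera and 73 mm from the other, against the true 78 mm, which is about their accuracy. No check failed and no grasp slipped.

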